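Put a lacquered tumbler away in the sliding-cover dust box

TASK

Take the tall tumbler that stands mouth up on the table and stand it, still mouth up, on the floor of the dust box's open compartment, in the free space beside the upturned cup already there; set it down gently, do not drop it. Then slide the box's cover fully shut over them. Leave the cup in the box, and the two upturned cups standing near the tumbler, where they are.

Things in the scene. Friction and masses are not known exactly. Their poses are not given: they have to be found in the camera images.
- tumbler: The tall black lacquered tumbler standing mouth up on the table (not those upturned on the round tray) to the robot's left: hollow, 80 mm high, outer diameter 52 mm at the foot and 64 mm at the rim, wall 4 mm, floor 6 mm, about 0.18 kg. Origin: centre of its underside, z up.
- box: Fixed wooden dust box, 180 mm in its x, 420 mm in its y (-230 to +190), 112 mm high; turned by up to 17 degrees. Origin on the table, z up. Its +y part (y 4 to 182, x -82 to 82 mm inside, floor 12 mm up) is an open compartment, mouth narrowed to x -76 to 76 by groove lips; the rest is a closed deck on which the open cover lies. The cover runs along y, underside 97 mm up.
- bay (a point): Centre of the compartment's floor, at (0, 93, 12) mm in the box's frame, axes as the box's. The upturned cup stands in the half toward +y of this point; the free space for the tumbler is the half next to the deck, its middle about (0, 52, 12) mm in the box's frame.
- cover (a joint): Opening of the sliding cover in m: 0 = fully shut (leading edge meets the end wall), 0.222 = fully open over the deck; starts 0.19 to 0.222. Shutting moves it along the box's +y with about 3 N; it stays where left. The cover is a plywood board 162 x 190 x 10 mm, top 107 mm above the table.
- cover_handle (a point): Middle of the top edge of the cover's handle, at the cover's middle: an upright wooden rib 90 mm long along the box's x, 16 mm thick along the box's y, from 107 to 143 mm above the table. Can be pinched from above or pushed. Moves with the cover; axes as the box's.
- cup_in_box: A squat tapered cup standing mouth down, grey undercoat, 61 mm diameter at the table, 50 mm near the top, 56 mm high; leave it alone. Origin: centre of its underside, z up. This one stands in the box's compartment, toward its +y end wall.
- cup_a: A squat tapered cup standing mouth down, grey undercoat, 61 mm diameter at the table, 50 mm near the top, 56 mm high; leave it alone. Origin: centre of its underside, z up. On the table, far left.
- cup_b: A squat tapered cup standing mouth down, grey undercoat, 61 mm diameter at the table, 50 mm near the top, 56 mm high; leave it alone. Origin: centre of its underside, z up. On the table, near left.
Things that resemble listed ones, but are neither listed nor needed, are in the scene too. What is shaped like the tumbler but blue or red is not meant.

How it is judged:
By the outcome, as a careful person would: the job done as asked, in the order asked, and still so for the second after the job is handed in, with the robot touching nothing.
It also fails if it takes over 51 s, if anything falls off the work surface, if the arm or the gripper's body presses on something with over 40 N, if the wrist force passes 120 N, or if a joint passes its speed limit or range.

ROBOT

A 6-joint arm with a two-finger parallel gripper is mounted at the origin on the work surface. World frame = base frame: x ahead of the robot, y to its left, z up, the work surface at z = 0. Lengths are in mm, angles in rad, forces in N, time in s.
With the tool pointing down it reaches from about 350 to 775 mm from the base axis. Payload 7.3 kg.
Tool frame: the origin (TCP) lies on the centre line of the jaws, within the pads' length; the fingertips stand 14 mm ahead of it and the grasp point (between the pads) lies 5 mm behind it; z points along the fingers, y is the line along which they close (so a half turn about z gives the same grasp; the last joint's range is limited). The gripper opens to 92 mm and grips with 3 to 60 N. Pads are 19 mm wide; open, the fingers measure 130 mm over their backs; the gripper's body (75 mm by 190 mm) begins 47 mm behind the grasp point.
Start: joints at [-1.397, 0.342, 1.524, -0, 1.275, -0.146], TCP at [165.07, -498.393, 240.741] pointing down, gripper open.
Joint ranges: [-2.53, 2.53], [-0.77, 2.02], [0.04, 2.7], [-1, 4.14], [0.28, 2.66], [-3.11, 3.11]. Speed limits (rad/s): [2.57, 2.57, 3.14, 3.14, 3.14, 3.14].

INTERFACE

Orientations are given as [roll, pitch, yaw] about the fixed x, y, z axes, in that order (R = Rz(yaw) Ry(pitch) Rx(roll)).
In Python, from plant import get_obs, capture, bot, spot_in, trace, pinpoint gives the robot as it stands.
- The arm moves only by the tool play_rows, never from a script. Its argument "rows" is a list of rows, each a list of 2 entries, a list of its own where there are three numbers: the shift along the world's x, y, z in units of 3 cm (1.0 is 3 cm), then the turn, a rotation vector about the world's x, y, z in units of 8 degrees (1.0 is 8 degrees). A call has 1 to 12 rows; each row shifts and turns the commanded pose from where the row before left it; what a row does not reach is not made up. A row lasts 1/8 s, in which the tool goes at most 62.5 mm and 10.7 degrees, less where a joint would pass 70% of its speed; a pose out of reach is approached as far as the arm can. A call with a number of a shift or a turn outside -1 to 1 is refused whole. A call with a gripper value outside its range is refused whole. "hand" is the opening, from -1 (shut) to 1 (fully open), set as the call begins (left out, the last holds). The fingers move at their own pace and stop on an object; the grip force is fixed at half the most. Time passes only in rows, so rows that do not move let the fingers close. It gives the time, the measured TCP pose, the force, the opening and the grip force at its end, in the units of the state.
- get_obs(): the state, without advancing time (a new reading comes with each control period).
- capture(name): name is "scene" or "top" or "wrist"; returns a dict with "frame" (384x512x3 uint8, red, green, blue), "fov_y" (degrees; the focal length in pixels is half the picture's height over the tangent of half this angle, whatever the lens; pixels are square), "cx", "cy" (the principal point, pixels), "dist" ([k1, k2, p1, p2, k3] as OpenCV has them; the pictures are not rectified), "rvec" (rotation vector, rad) and "tvec" (3), from world to camera coordinates, as OpenCV has them; the wrist camera has in their place "hand_eye" (4x4, takes a point from camera to tool coordinates, whose origin is the TCP and whose axes are the flange's). Camera axes: x right, y down, z forward; pixel columns grow to the right and rows downward; lengths in mm; the calibration is good to about 2 mm. A picture is of the moment at which its call begins: read the wrist's pose just before it. There is no depth.
- bot.close_job(): hands the job in; it is judged then, once.
Trained networks look in the newest picture that a camera, given by its name, has taken for a name from the list of things; names that differ only in an ending like _2 or _b are one class to them, and where a whole thing is asked for, a point or a joint stands for the part that bears it (a point fixed in the world has none). Each returns a list of dicts, best first, with "p" (0 to 1); they miss things now and then, are a little off and sometimes report something else, mostly with a low value. They report only what shows in the picture. A call takes as long as a camera call. They do not tell look-alikes from the thing itself.
- spot_in(query, camera): "at" ([row, column] in pixels, amid what is visible of it).
- trace(query, camera): "mask" (384x512 bool, what is visible of it) and "at" ([row, column] in pixels, amid what is visible of it).
- pinpoint(query, camera): "at" ([row, column] in pixels: a listed point, or the origin of a listed thing).
The state is a dict: "time": time; "joint_positions": joint angles; "dq": joint speeds; "tau": joint torques, N m; "tool_pos": TCP position; "tcp_rot": TCP orientation; "contact_force": force on the tool from outside, world axes, zero at the start; "moment": the same for the moment, N m; "grip_width": finger opening in mm; "finger_force": force on a finger pad.
Only numpy, scipy, OpenCV 4.12 (cv2) and the standard library are available. Lean on these libraries where they do the work, as an engineer would, in place of code of your own. Each camera call takes 0.05 s, during which the arm holds its last target. There are 200 camera calls.

## Working session

There is one attempt and no reset: what is moved stays moved. The work goes in short steps, Python scripts to look and compute and a tool call to move; the robot and the scene stay as the last step left them, time stands still between calls to the robot, and variables do not carry over. Pictures are saved under pics/ and viewed, at most 10 in all, crops included, and the job is handed in when it is done.

Besides the shell and the picture viewer there is one more tool, called by a JSON object that holds its "api" and its "payload", one argument or row to a line. play_rows: Moves the arm, as the interface text tells. Shifts and turns lie within -1 to 1; 1 stands for 3 cm of shift or 8 degrees of turn. Its arguments: {"type":"object","properties":{"rows":{"type":"array"},"hand":{"type":"number"}},"required":["rows"]}

```bash
mkdir -p pics
cat > h.py <<'E'
import numpy as np,cv2
from scipy.spatial.transform import Rotation as R
from plant import get_obs,capture,bot,spot_in,trace,pinpoint
def K(c):
    f=192/np.tan(np.radians(c["fov_y"])/2); return np.array([[f,0,c["cx"]],[0,f,c["cy"]],[0,0,1.]])
def pose(c,o=None):
    if "rvec" in c: 
        Rm=cv2.Rodrigues(np.array(c["rvec"],float))[0]; return Rm,np.array(c["tvec"],float).ravel()
    T=np.eye(4);T[:3,:3]=R.from_euler("xyz",o["tcp_rot"]).as_matrix();T[:3,3]=o["tool_pos"]
    M=np.linalg.inv(T@np.array(c["hand_eye"]));return M[:3,:3],M[:3,3]
def ray(c,at,z,o=None):
    Rm,t=pose(c,o);u=cv2.undistortPoints(np.array([[[at[1],at[0]]]],float),K(c),np.array(c["dist"],float))[0,0]
    d=Rm.T@np.array([u[0],u[1],1]);p=-Rm.T@t;return p+d*(z-p[2])/d[2]
def proj(c,P,o=None):
    Rm,t=pose(c,o);return cv2.projectPoints(np.array(P,float).reshape(-1,1,3),cv2.Rodrigues(Rm)[0],t,K(c),np.array(c["dist"],float))[0][:,0]
E
cat > a.py <<'E'
from h import *
np.set_printoptions(precision=1,suppress=True)
ims=[]
for n in ["top","scene"]:
    o=get_obs();c=capture(n);im=c["frame"][:,:,::-1].copy();cv2.imwrite(f"pics/{n}1.png",im)
    print(n,-pose(c)[0].T@pose(c)[1])
    for q,z in [("tumbler",0),("box",0),("bay",12),("cover_handle",143),("cup_in_box",12),("cup_a",0)]:
        for d in pinpoint(q,n)[:6]: print(q,round(d["p"],2),np.array(d["at"]),ray(c,d["at"],z))
E
python3 a.py
```

```text
top [ 395.4  227.7 1009.9]
tumbler 0.98 [252.7 234.7] [409.4 230.9   0. ]
tumbler 0.83 [235.7 178.6] [449.8 370.7   0. ]
tumbler 0.74 [184.2 310.1] [585.2  40.3   0. ]
tumbler 0.59 [197.  210.9] [548.2 293.1   0. ]
box 0.56 [190.9 345.3] [569.2 -50.7   0. ]
bay 0.66 [184. 312.] [583.6  37.6  12. ]
cover_handle 0.87 [188.9 410.9] [ 551.5 -159.8  143. ]
cup_in_box 0.78 [172.3 296.1] [613.2  77.9  12. ]
cup_a 0.79 [249.8 120.8] [413.5 511.1   0. ]
cup_a 0.63 [149.9 207.8] [670.7 304.1   0. ]
scene [1189.   -10.5  924. ]
tumbler 0.95 [196.4 243.6] [414.2 225.7  -0. ]
tumbler 0.88 [189.4 297.9] [441.7 368.3   0. ]
tumbler 0.44 [251.2  80.5] [ 441.  -194.4    0. ]
box 0.76 [277.  147.7] [567.9 -58.8   0. ]
bay 0.79 [266.3 190.9] [582.7  40.2  12. ]
cover_handle 0.68 [249.6  82.1] [ 553.9 -162.5  143. ]
cup_in_box 0.72 [270.6 212.1] [610.8  82.4  12. ]
cup_a 0.75 [166.2 342.3] [405.7 517.1   0. ]
cup_a 0.66 [265.9 310.5] [670.9 300.8   0. ]
```

View pics/top1.png

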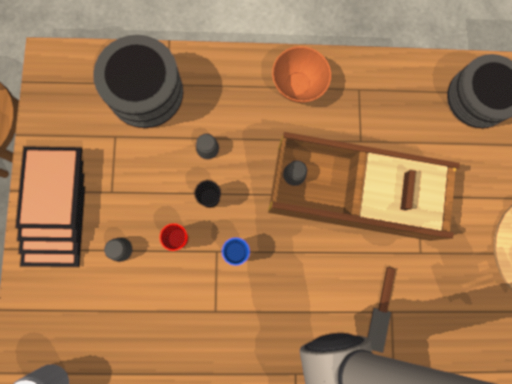

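View pics/scene1.png

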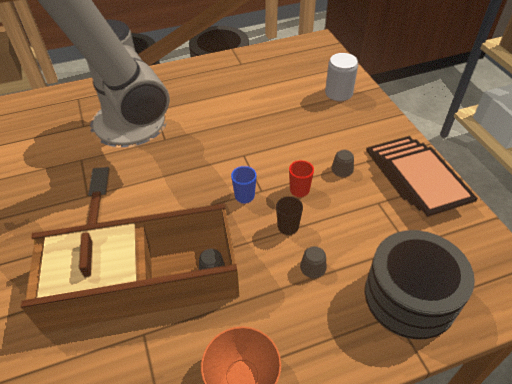

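The black tumbler is at about (194,208) in top and (215,289) in scene. The blue one (250,235) and the red one (236,174) are decoys. The box compartment faces left in top, with the cup at (172,296). I'll refine the poses by fitting silhouettes.

```bash
cat > b.py <<'E'
from h import *
from scipy.optimize import minimize
np.set_printoptions(precision=2,suppress=True)
def circ(r,z): a=np.linspace(0,2*np.pi,40);return np.c_[r*np.cos(a),r*np.sin(a),0*a+z]
tum=np.r_[circ(26,0),circ(32,80)]; cup=np.r_[circ(30.5,0),circ(25,56)]
box=np.array([[x,y,z] for x in(-90,90) for y in(-230,190) for z in(0,112)],float)
S=4
def hullim(p,sh=(384*S,512*S)):
    m=np.zeros(sh,np.uint8);cv2.fillConvexPoly(m,cv2.convexHull(np.round(p*S).astype(np.int32)),1);return m
def fit(P,z,views,x0,yaw):
    ms=[]
    for c,m in views:
        ys,xs=np.nonzero(m);ms.append((c,hullim(np.c_[xs,ys].astype(np.float32)) if yaw else cv2.resize(m.astype(np.uint8),None,fx=S,fy=S,interpolation=0)))
    def cost(v,each=False):
        a=v[2]/1000 if yaw else 0
        Q=P@R.from_euler("z",a).as_matrix().T+[v[0],v[1],z]
        e=[1-(h&m).sum()/max(1,(h|m).sum()) for c,m in ms for h in [hullim(proj(c,Q))]]
        return e if each else sum(e)
    n=len(x0);r=minimize(cost,x0,method="Nelder-Mead",options=dict(initial_simplex=np.r_[[x0],np.array(x0)+np.eye(n)*15],xatol=.1,fatol=1e-4))
    return r.x,cost(r.x,True)
V={n:capture(n) for n in("top","scene")}
near=lambda q,n,at:min(trace(q,n),key=lambda d:np.hypot(*(np.array(d["at"])-at)))["mask"]
for nm,q,P,z,at,x0 in [("tumbler","tumbler",tum,0,((194,208),(215,289)),[545,290.]),("box","box",box,0,((185,360),(270,140)),[569,-55.,-150]),("cup_a","cup_a",cup,0,((150,208),(262,314)),[671,302.])]:
    vs=[(V[n],near(q,n,a)) for n,a in zip(V,at)]
    yw=nm=="box"
    print(nm,[m.sum() for _,m in vs],*fit(P,z,vs,x0,yw),*[fit(P,z,[v],x0,yw)[0] for v in vs])
for n in V: print([(round(d["p"],2),d["at"]) for d in trace("cup_in_box",n)])
vs=[(V["top"],near("cup_in_box","top",(172,296)))];print("cupin",fit(cup,12,vs,[612,80.],False))
o=get_obs();print(o["time"],o["tool_pos"],o["tcp_rot"],o["grip_width"]);print(R.from_euler("xyz",o["tcp_rot"]).as_matrix())
E
python3 b.py
```

```text
tumbler [np.int64(554), np.int64(856)] [547.23 295.9 ] [np.float64(0.11419135308246597), np.float64(0.04815465729349733)] [545.99 294.71] [547.26 295.96]
box [np.int64(14377), np.int64(19436)] [ 569.8   -52.11 -158.49] [np.float64(0.006500590589933686), np.float64(0.01148048805821511)] [ 570.28  -52.27 -158.88] [ 569.14  -52.75 -155.77]
cup_a [np.int64(457), np.int64(702)] [674.7  304.25] [np.float64(0.14135569201700515), np.float64(0.09643177921123536)] [674.13 305.49] [676.14 303.41]
[(0.76, [170.1, 295.0])]
[(0.56, [259.6, 210.6])]
cupin (array([606.98,  83.76]), [np.float64(0.08711540728515854)])
1.25 [ 165.07 -498.38  240.73] [ 3.14 -0.    0.32] 91.81650890443825
[[ 0.95  0.31  0.  ]
 [ 0.31 -0.95 -0.  ]
 [ 0.    0.   -1.  ]]
```

{"api": "play_rows", "payload": {
  "rows": [
    [[0.8,1,0],[0,0,0.5]],
    [[0.8,1,0],[0,0,0.5]],
    [[0.8,1,0],[0,0,0.5]],
    [[0.8,1,0],[0,0,0.5]],
    [[0.8,1,0],[0,0,0.5]],
    [[0.8,1,0],[0,0,0.5]],
    [[0.8,1,0],[0,0,0.5]],
    [[0.8,1,0],[0,0,0.5]],
    [[0.8,1,0],[0,0,0.5]],
    [[0.8,1,0],[0,0,0.5]],
    [[0.8,1,0],[0,0,0.5]],
    [[0.8,1,0],[0,0,0.5]]
  ],
  "hand": 1
}}

```text
time: 2.75
tool_pos: [453.8, -137.3, 240.9]
tcp_rot: [3.141, 0.0, 1.16]
contact_force: [-0.0, -0.5, -0.9]
grip_width: 92.3
finger_force: 0.0
```

{"api": "play_rows", "payload": {
  "rows": [
    [[0.25,1,0],[0,0,0.15]],
    [[0.25,1,0],[0,0,0.15]],
    [[0.25,1,0],[0,0,0.15]],
    [[0.25,1,0],[0,0,0.15]],
    [[0.25,1,0],[0,0,0.15]],
    [[0.25,1,0],[0,0,0.15]],
    [[0.25,1,0],[0,0,0.15]],
    [[0.25,1,0],[0,0,0.15]],
    [[0.25,1,0],[0,0,0.15]],
    [[0.25,1,0],[0,0,0.15]],
    [[0.25,1,0],[0,0,0.15]],
    [[0,0.5,0],[0,0,0.05]]
  ]
}}

```text
time: 4.25
tool_pos: [535.7, 207.9, 240.5]
tcp_rot: [-3.142, 0.0, 1.396]
contact_force: [-0.1, 0.3, 0.0]
grip_width: 91.8
finger_force: 0.0
```

{"api": "play_rows", "payload": {
  "rows": [
    [[0.13,1,0],[0,0,0.11]],
    [[0.12,1,0],[0,0,0]],
    [[0.12,0.92,0],[0,0,0]],
    [[0,0,0],[0,0,0]]
  ]
}}

```text
time: 4.75
tool_pos: [546.3, 295.2, 240.4]
tcp_rot: [-3.141, 0.0, 1.412]
contact_force: [0.1, -0.1, 0.5]
grip_width: 91.9
finger_force: 0.0
```

```bash
cat > c.py <<'E'
from b import *
E
python3 - <<'E'
from h import *
np.set_printoptions(precision=1,suppress=True)
o=get_obs();c=capture("wrist");im=c["frame"][:,:,::-1].copy()
for d in pinpoint("tumbler","wrist"): print(d["p"],np.array(d["at"]),ray(c,d["at"],0,o))
a=np.linspace(0,6.283,60)
for r,z,col in((32,80,(0,255,0)),(28,80,(0,255,0)),(26,0,(0,0,255))):
    cv2.polylines(im,[np.int32(proj(c,np.c_[546.8+r*np.cos(a),295.5+r*np.sin(a),0*a+z],o))],True,col,1)
cv2.imwrite("pics/w1.png",im);print(o["tool_pos"],o["tcp_rot"])
E
```

```text
0.93 [161.4 255.9] [544.3 298.1   0. ]
0.74 [219.9 174.3] [413.7 232.1   0. ]
0.72 [120.2 170.9] [442.7 370.4   0. ]
[546.3 295.2 240.4] [-3.1  0.   1.4]
```

View pics/w1.png

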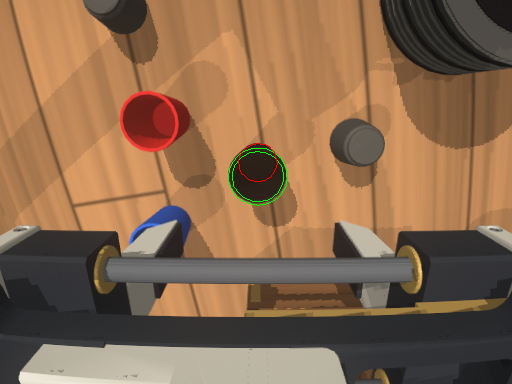

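The wrist view shows the black tumbler at (175,258). The projected rim rings lie on it, so the fit holds. Descending.

{"api": "play_rows", "payload": {
  "rows": [
    [[0,0,-1],[0,0,0]],
    [[0,0,-1],[0,0,0]],
    [[0,0,-1],[0,0,0]],
    [[0,0,-1],[0,0,0]],
    [[0,0,-1],[0,0,0]],
    [[0,0,-0.7],[0,0,0]],
    [[0,0,-0.4],[0,0,0]],
    [[0,0,0],[0,0,0]]
  ]
}}

```text
time: 5.85
tool_pos: [546.5, 293.4, 57.4]
tcp_rot: [-3.141, 0.001, 1.409]
contact_force: [-0.0, 0.7, 1.2]
grip_width: 91.8
finger_force: 0.0
```

{"api": "play_rows", "payload": {
  "rows": [
    [[0,0,0],[0,0,0]],
    [[0,0,0],[0,0,0]],
    [[0,0,0],[0,0,0]],
    [[0,0,0],[0,0,0]],
    [[0,0,0],[0,0,0]],
    [[0,0,0],[0,0,0]],
    [[0,0,0],[0,0,0]],
    [[0,0,0],[0,0,0]]
  ],
  "hand": -1
}}

```text
time: 6.85
tool_pos: [546.7, 294.4, 58.2]
tcp_rot: [3.141, -0.0, 1.41]
contact_force: [-1.8, 0.4, 5.3]
grip_width: 62.3
finger_force: 30.0
```

{"api": "play_rows", "payload": {
  "rows": [
    [[0,0,0.5],[0,0,0]],
    [[0,0,1],[0,0,0]],
    [[0,0,1],[0,0,0]],
    [[0,0,1],[0,0,0]],
    [[0,0,1],[0,0,0]],
    [[0,-0.4,0.5],[0,0,0]],
    [[0.1,-0.8,0],[0,0,0]],
    [[0.1,-0.8,0],[0,0,0]],
    [[0.1,-0.8,0],[0,0,0]],
    [[0.1,-0.8,0],[0,0,0]],
    [[0.1,-0.8,0],[0,0,0]],
    [[0.1,-0.8,0],[0,0,0]]
  ]
}}

```text
time: 8.35
tool_pos: [564.3, 136.5, 207.2]
tcp_rot: [-3.141, 0.001, 1.41]
contact_force: [-0.5, 0.4, -0.9]
grip_width: 62.6
finger_force: 30.0
```

{"api": "play_rows", "payload": {
  "rows": [
    [[0.1,-0.8,0],[0,0,0]],
    [[0.1,-0.8,0],[0,0,0]],
    [[0.1,-0.8,0],[0,0,0]],
    [[0.1,-0.8,0],[0,0,0]],
    [[0,-0.8,0],[0,0,0]],
    [[0,-0.5,0],[0,0,0]],
    [[0,-0.2,0],[0,0,0]],
    [[0,0,0],[0,0,0]],
    [[0,0,0],[0,0,0]]
  ]
}}

```text
time: 9.48
tool_pos: [576.6, -2.1, 207.7]
tcp_rot: [-3.142, -0.0, 1.411]
contact_force: [0.5, -0.5, -1.7]
grip_width: 63.0
finger_force: 30.0
```

```bash
cat > d.py <<'E'
from h import *
import sys
np.set_printoptions(precision=1,suppress=True)
ims=[]
for n in("top","scene","wrist"):
    o=get_obs();c=capture(n);im=c["frame"][:,:,::-1].copy()
    B=R.from_euler("z",-.158).as_matrix()
    for P,col in(([[-76,4,112],[76,4,112],[76,182,112],[-76,182,112]],(0,255,0)),([[-82,4,12],[82,4,12],[82,182,12],[-82,182,12]],(0,0,255))):
        Q=np.array(P)@B.T+[569.8,-52.1,0];cv2.polylines(im,[np.int32(proj(c,Q,o))],True,col,1)
    for q,z in(("tumbler",12),("cup_in_box",12),("cover_handle",143)):
        for d in pinpoint(q,n): 
            w=ray(c,d["at"],z,o);print(n,q,round(d["p"],2),np.array(d["at"]),w,"box",((w-[569.8,-52.1,0])@B))
    ims.append(im)
t=cv2.resize(ims[0][120:250,200:480],None,fx=2,fy=2);s=cv2.resize(ims[1][180:330,20:300],None,fx=2,fy=2)
t=cv2.copyMakeBorder(t,0,0,0,0,0)
cv2.imwrite(sys.argv[1],np.vstack([t,s]));cv2.imwrite(sys.argv[2],ims[2]);o=get_obs();print(o["time"],o["tool_pos"],o["tcp_rot"],o["grip_width"])
E
python3 d.py pics/d1.png pics/d1w.png
```

```text
top tumbler 0.94 [254.  235.9] [406.1 227.8  12. ] box [-205.7  250.7   12. ]
top tumbler 0.84 [233.2 178.8] [455.3 368.7  12. ] box [-179.3  397.6   12. ]
top tumbler 0.61 [179.5 341.8] [596.5 -39.2  12. ] box [24.4 16.9 12. ]
top cup_in_box 0.77 [170.5 292.9] [617.7  86.1  12. ] box [ 25.6 144.   12. ]
top cover_handle 0.94 [189.3 411.3] [ 550.6 -160.7  143. ] box [  -1.9 -110.2  143. ]
scene tumbler 0.79 [231.4 164.8] [463.5   6.4  12. ] box [-114.2   41.1   12. ]
scene tumbler 0.62 [197.6 245. ] [429.4 224.6  12. ] box [-182.2  251.2   12. ]
scene cover_handle 0.94 [249.5  79.6] [ 551.9 -167.2  143. ] box [   0.4 -116.4  143. ]
wrist tumbler 0.57 [206.1 255.2] [566.4 -47.2  12. ] box [-4.1  4.3 12. ]
wrist cup_in_box 0.7 [ 92.2 274.1] [609.6  83.9  12. ] box [ 17.9 140.6  12. ]
10.075 [576.7  -2.8 207.8] [ 3.1 -0.   1.4] 62.69806402529186
```

View pics/d1w.png

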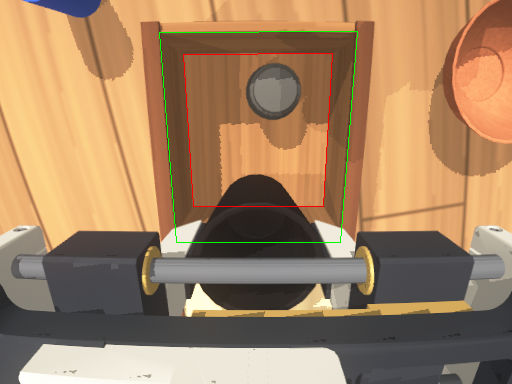

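The wrist view shows the projected mouth and floor outlines (green and red) lying on the real edges. The cup is at (92,274), well clear of the drop spot. Lowering.

{"api": "play_rows", "payload": {
  "rows": [
    [[0,0,-0.7],[0,0,0]],
    [[0,0,-0.8],[0,0,0]],
    [[0,0,-0.8],[0,0,0]],
    [[0,0,-0.8],[0,0,0]],
    [[0,0,-0.6],[0,0,0]],
    [[0,0,-0.4],[0,0,0]],
    [[0,0,-0.2],[0,0,0]],
    [[0,0,-0.1],[0,0,0]],
    [[0,0,0],[0,0,0]],
    [[0,0,0],[0,0,0]]
  ]
}}

```text
time: 11.32
tool_pos: [577.0, -2.8, 76.3]
tcp_rot: [3.14, -0.0, 1.41]
contact_force: [-0.3, 0.8, -1.3]
grip_width: 62.6
finger_force: 30.0
```

{"api": "play_rows", "payload": {
  "rows": [
    [[0,0,-0.08],[0,0,0]],
    [[0,0,-0.06],[0,0,0]],
    [[0,0,0],[0,0,0]],
    [[0,0,0],[0,0,0]]
  ]
}}

```text
time: 11.82
tool_pos: [576.7, -2.8, 71.5]
tcp_rot: [3.142, -0.0, 1.41]
contact_force: [-0.2, -0.0, -1.1]
grip_width: 62.6
finger_force: 30.0
```

{"api": "play_rows", "payload": {
  "rows": [
    [[0,0,-0.03],[0,0,0]],
    [[0,0,-0.03],[0,0,0]],
    [[0,0,0],[0,0,0]]
  ]
}}

```text
time: 12.2
tool_pos: [576.8, -2.8, 70.2]
tcp_rot: [3.141, -0.0, 1.41]
contact_force: [-2.2, -0.4, 3.4]
grip_width: 62.6
finger_force: 30.0
```

Contact is felt (+4 N), so release with a partial opening.

{"api": "play_rows", "payload": {
  "rows": [
    [[0,0,0],[0,0,0]],
    [[0,0,0],[0,0,0]],
    [[0,0,0],[0,0,0]],
    [[0,0,0],[0,0,0]]
  ],
  "hand": 0.7
}}

```text
time: 12.7
tool_pos: [576.7, -2.8, 69.6]
tcp_rot: [-3.142, 0.0, 1.41]
contact_force: [0.2, 0.7, 0.0]
grip_width: 78.2
finger_force: 0.0
```

{"api": "play_rows", "payload": {
  "rows": [
    [[0,0,0.3],[0,0,0]],
    [[0,0,0.6],[0,0,0]],
    [[0,0,0.8],[0,0,0]],
    [[0,0,1],[0,0,0]],
    [[0,0,1],[0,0,0]],
    [[0,0,1],[0,0,0]],
    [[0,0,0.5],[0,0,0]]
  ]
}}

```text
time: 13.58
tool_pos: [577.2, -2.8, 228.0]
tcp_rot: [3.138, -0.0, 1.41]
contact_force: [-0.6, -0.1, -0.6]
grip_width: 78.4
finger_force: 0.0
```

```bash
python3 d.py pics/d2.png pics/d2w.png
```

```text
top tumbler 0.97 [188.  329.2] [574.   -6.3  12. ] box [-3.1 45.9 12. ]
top tumbler 0.83 [253.6 235.5] [407.1 228.8  12. ] box [-204.9  251.8   12. ]
top tumbler 0.58 [236.9 178. ] [446.2 370.4  12. ] box [-188.5  397.8   12. ]
top cup_in_box 0.87 [171.9 294.3] [614.1  82.5  12. ] box [ 22.6 139.9  12. ]
top cover_handle 0.87 [190.7 411.5] [ 547.4 -160.9  143. ] box [  -5. -111.  143.]
scene tumbler 0.94 [198.5 242.7] [430.2 218.1  12. ] box [-180.3  244.9   12. ]
scene tumbler 0.92 [269.7 177.3] [580.6   8.8  12. ] box [ 1.1 61.9 12. ]
scene tumbler 0.67 [188.2 296.9] [446.6 362.6  12. ] box [-186.9  390.2   12. ]
scene cup_in_box 0.94 [270.2 213.4] [610.8  85.5  12. ] box [ 18.9 142.3  12. ]
scene cover_handle 0.62 [246.6  81. ] [ 545.6 -163.7  143. ] box [  -6.4 -114.   143. ]
wrist tumbler 0.79 [163.5 256.5] [575.2   2.8  12. ] box [-3.3 55.  12. ]
wrist cup_in_box 0.82 [ 88.7 270.9] [606.5  88.9  12. ] box [ 14.1 145.1  12. ]
wrist cover_handle 0.23 [129.1 261. ] [588.1  54.7 143. ] box [  1.3 108.3 143. ]
14.175 [576.5  -2.8 225.3] [-3.1  0.   1.4] 77.68949109075444
```

View pics/d2.png

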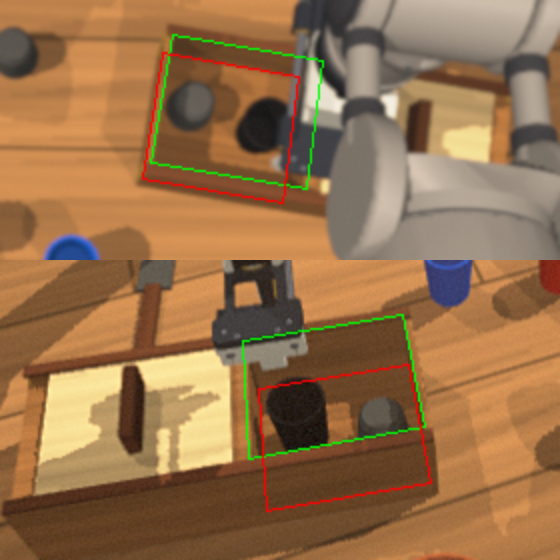

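The tumbler stands upright in the compartment (top crop (125,262)), clear of the cup at (103,190). The handle is at about box y = -113. I'll go behind it and push the cover shut with partly closed fingers.

{"api": "play_rows", "payload": {
  "rows": [
    [[-0.13,-0.85,0],[0,0,0]],
    [[-0.13,-0.85,0],[0,0,0]],
    [[-0.13,-0.85,0],[0,0,0]],
    [[-0.13,-0.85,0],[0,0,0]],
    [[-0.13,-0.85,0],[0,0,0]],
    [[-0.13,-0.85,0],[0,0,0]],
    [[-0.13,-0.85,0],[0,0,0]],
    [[-0.12,-0.8,0],[0,0,0]],
    [[0,0,0],[0,0,0]],
    [[0,0,0],[0,0,0]]
  ],
  "hand": -0.1
}}

```text
time: 15.42
tool_pos: [545.8, -204.7, 225.6]
tcp_rot: [-3.141, -0.0, 1.41]
contact_force: [-0.1, -0.5, 0.0]
grip_width: 41.3
finger_force: 0.0
```

```bash
python3 d.py pics/d3.png pics/d3w.png
```

```text
top tumbler 0.77 [186.4 328.6] [578.1  -4.8  12. ] box [ 0.7 48.  12. ]
top tumbler 0.67 [252.  236.8] [411.  225.7  12. ] box [-200.6  249.4   12. ]
top tumbler 0.65 [234.4 176.6] [452.3 374.   12. ] box [-183.1  402.3   12. ]
top tumbler 0.46 [248.6 118.6] [416.1 513.2  12. ] box [-240.7  534.    12. ]
scene tumbler 0.96 [269.8 173.6] [577.9   0.9  12. ] box [-0.3 53.6 12. ]
scene tumbler 0.87 [192.1 299.9] [461.9 364.5  12. ] box [-172.1  394.4   12. ]
scene tumbler 0.71 [197.7 243.4] [428.3 220.7  12. ] box [-182.7  247.1   12. ]
scene cup_in_box 0.78 [269.1 212.8] [607.5  85.   12. ] box [ 15.7 141.4  12. ]
scene cup_in_box 0.22 [279.5 150.9] [584.9 -52.8  12. ] box [15.   1.7 12. ]
scene cover_handle 0.83 [251.7  79.9] [ 557.6 -167.2  143. ] box [   6.  -115.6  143. ]
wrist cover_handle 0.69 [146.7 252.3] [ 549.  -160.1  143. ] box [  -3.6 -109.9  143. ]
16.025 [ 545.8 -205.2  225.7] [ 3.1 -0.   1.4] 40.90749137771358
```

View pics/d3w.png

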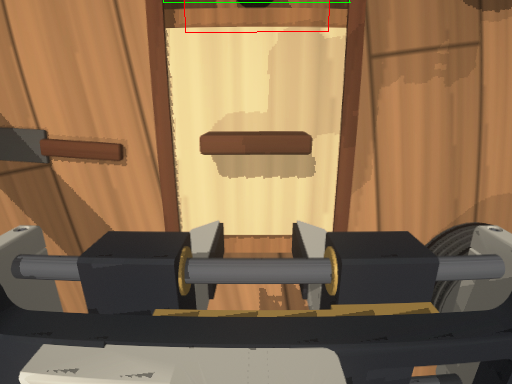

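The handle is at (143,256), ahead of the fingers and centred. Descend and push.

{"api": "play_rows", "payload": {
  "rows": [
    [[0,0,-0.7],[0,0,0]],
    [[0,0,-0.9],[0,0,0]],
    [[0,0,-0.9],[0,0,0]],
    [[0,0,-0.5],[0,0,0]],
    [[0,0,-0.2],[0,0,0]],
    [[0,0,0],[0,0,0]],
    [[0.05,0.3,0],[0,0,0]],
    [[0.05,0.3,0],[0,0,0]],
    [[0.05,0.3,0],[0,0,0]],
    [[0.05,0.3,0],[0,0,0]]
  ]
}}

```text
time: 17.27
tool_pos: [551.9, -169.1, 130.2]
tcp_rot: [3.141, 0.001, 1.411]
contact_force: [-1.0, -2.6, 2.6]
grip_width: 41.2
finger_force: 1.5
```

{"api": "play_rows", "payload": {
  "rows": [
    [[0.08,0.49,0],[0,0,0]],
    [[0.08,0.49,0],[0,0,0]],
    [[0.08,0.49,0],[0,0,0]],
    [[0.08,0.49,0],[0,0,0]],
    [[0.08,0.49,0],[0,0,0]],
    [[0.08,0.49,0],[0,0,0]]
  ]
}}

```text
time: 18.02
tool_pos: [566.3, -80.0, 129.7]
tcp_rot: [3.142, 0.0, 1.41]
contact_force: [-0.4, -3.7, 2.2]
grip_width: 41.3
finger_force: 1.7
```

{"api": "play_rows", "payload": {
  "rows": [
    [[0.08,0.49,0],[0,0,0]],
    [[0.08,0.49,0],[0,0,0]],
    [[0.08,0.49,0],[0,0,0]],
    [[0.08,0.49,0],[0,0,0]],
    [[0.05,0.3,0],[0,0,0]],
    [[0.03,0.2,0],[0,0,0]],
    [[0,0,0],[0,0,0]]
  ]
}}

```text
time: 18.9
tool_pos: [578.3, -6.6, 129.6]
tcp_rot: [3.141, -0.001, 1.41]
contact_force: [-0.1, -0.6, -0.3]
grip_width: 41.9
finger_force: 0.0
```

{"api": "play_rows", "payload": {
  "rows": [
    [[0.02,0.1,0],[0,0,0]],
    [[0.02,0.1,0],[0,0,0]],
    [[0,0,0],[0,0,0]]
  ]
}}

```text
time: 19.27
tool_pos: [579.2, -1.2, 129.5]
tcp_rot: [-3.141, -0.0, 1.41]
contact_force: [-1.0, -1.1, -0.4]
grip_width: 41.0
finger_force: 0.6
```

{"api": "play_rows", "payload": {
  "rows": [
    [[0.02,0.1,0],[0,0,0]],
    [[0.02,0.1,0],[0,0,0]],
    [[0.02,0.1,0],[0,0,0]],
    [[0,0.05,0],[0,0,0]],
    [[0,0,0],[0,0,0]]
  ]
}}

```text
time: 19.9
tool_pos: [581.4, 9.6, 129.8]
tcp_rot: [3.141, -0.001, 1.41]
contact_force: [-0.8, -0.7, -0.6]
grip_width: 41.7
finger_force: 0.4
```

{"api": "play_rows", "payload": {
  "rows": [
    [[0.01,0.06,0],[0,0,0]],
    [[0.01,0.06,0],[0,0,0]],
    [[0,0,0],[0,0,0]]
  ]
}}

```text
time: 20.27
tool_pos: [582.0, 13.0, 129.8]
tcp_rot: [3.141, -0.0, 1.41]
contact_force: [-0.5, -1.6, -0.3]
grip_width: 41.6
finger_force: 0.7
```

{"api": "play_rows", "payload": {
  "rows": [
    [[0.01,0.06,0],[0,0,0]],
    [[0.01,0.06,0],[0,0,0]],
    [[0,0,0],[0,0,0]]
  ]
}}

```text
time: 20.65
tool_pos: [582.4, 15.3, 129.9]
tcp_rot: [3.141, 0.002, 1.411]
contact_force: [-0.4, -7.0, -0.3]
grip_width: 40.9
finger_force: 3.7
```

{"api": "play_rows", "payload": {
  "rows": [
    [[0.01,0.06,0],[0,0,0]],
    [[0.01,0.06,0],[0,0,0]],
    [[0,0,0],[0,0,0]]
  ]
}}

```text
time: 21.02
tool_pos: [582.4, 15.4, 129.9]
tcp_rot: [-3.141, 0.008, 1.411]
contact_force: [-4.1, -21.0, 1.9]
grip_width: 41.2
finger_force: 10.9
```

The push hit a hard stop at box y ≈ 68.5, against 69 expected for fully shut. Back off, lift and check.

{"api": "play_rows", "payload": {
  "rows": [
    [[-0.03,-0.2,0],[0,0,0]],
    [[-0.08,-0.5,0],[0,0,0]],
    [[0,-0.3,0.5],[0,0,0]],
    [[0,-0.5,1],[0,0,0]],
    [[0,-1,1],[0,0,0]],
    [[-0.3,-1,1],[0,0,0]],
    [[-0.3,-1,0.5],[0,0,0]],
    [[-0.3,-1,0],[0,0,0]],
    [[-0.3,-1,0],[0,0,0]],
    [[0,-1,0],[0,0,0]],
    [[0,-1,0],[0,0,0]],
    [[0,0,0],[0,0,0]]
  ]
}}

```text
time: 22.52
tool_pos: [543.5, -237.0, 250.6]
tcp_rot: [3.14, 0.0, 1.408]
contact_force: [0.6, 0.3, -0.9]
grip_width: 41.7
finger_force: 0.0
```

```bash
python3 d.py pics/d4.png pics/d4w.png
```

```text
top tumbler 0.95 [236.6 179.1] [447.  367.7  12. ] box [-187.3  395.3   12. ]
top tumbler 0.75 [254.6 234.8] [404.6 230.5  12. ] box [-207.6  253.1   12. ]
top tumbler 0.65 [150.6 207.5] [665.6 303.9  12. ] box [ 38.6 366.6  12. ]
top cover_handle 0.66 [190.1 345.6] [546.4 -12.  143. ] box [-29.4  35.9 143. ]
top cover_handle 0.63 [175.3 323.8] [578.9  35.9 143. ] box [ -4.9  88.4 143. ]
scene tumbler 0.84 [197.9 244.4] [429.9 222.9  12. ] box [-181.5  249.5   12. ]
scene tumbler 0.75 [186.9 296.8] [442.3 364.2  12. ] box [-191.4  391.1   12. ]
scene cover_handle 0.86 [234.8 177.3] [585.5  26.2 143. ] box [  3.1  79.8 143. ]
23.125 [ 543.7 -234.7  249.8] [ 3.1 -0.   1.4] 41.28325248109722
```

View pics/d4.png

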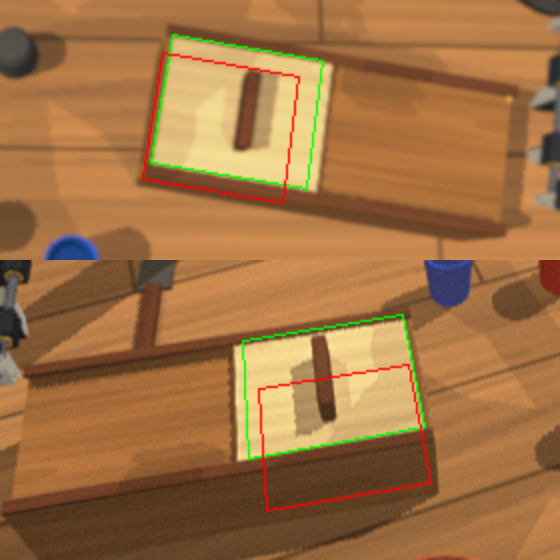

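The cover meets the end wall in both views: top crop left edge at about (100,160), scene crop right edge at about (370,415). The arm is clear.

```bash
python3 -c "
from plant import bot
print(bot.close_job())"
```

```text
the job is handed in; nothing more can be done
None
```

The black tumbler was set down gently, mouth up, in the box's free half, and the cover was pushed to its stop and looks fully shut; the cups were left alone, and the job was handed in at about 23 s of the allowed 51 s (no verdict was returned).

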